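# Back up the loose bolt inside the job box

### The job

The right-hand bolt of the ledge bracket on the front of the steel job box turns together with its nut, so the short spanner left on the nut has sagged onto the ledge. Swing the hasp off the lid's staple and over to the front, stand the lid fully open, then reach down into the gap behind the front wall and grip that bolt's hexagon head firmly between the fingers, turning it back the little that brings the spanner up level. Finish while still holding the head so that it cannot turn and the spanner stays level, and leave the pliers, the marker and the tape measure lying where they are.

Things in the scene. Friction and masses are not known exactly. Their poses are not given: they have to be found in the camera images.
- job_box: Grey sheet-steel job box fixed to the bench, 160 x 340 x 135 mm without the lid; front towards the robot. Origin: centre of its underside; x from front to back, y to the left along the front, z up. Outside, an angle-iron ledge bracket runs along the front, standing out 34 mm, ledge at z = 70 mm. Two bolts hold it: the left one (y = +75 mm) is tight, with no spanner; the right one is loose.
- box_rim (a point): Middle of the front wall's rim, on its outer face (x = -80, y = 0, z = 135 mm in the box). The wall is 3 mm thick. Inside, a parts till (front wall at x = -27 mm, top at z = 112 mm, its floor at 50 mm) leaves a gap 50 mm wide behind the front wall over the whole width of the box, free down to the box floor.
- hasp (a joint): Hasp, a slotted steel strap 28 mm wide, hinged on the front wall's rim. 0 rad = lying back over the lid on its staple, 1.57 = standing up, growing as it swings over to the front; 4.3 = hanging down in front. It swings easily and falls to whichever side it leans.
- hasp_lip (a point): Centre of the rolled lip on the hasp's free end: a bar along the box's y, 34 mm long, 9 mm thick. With the hasp closed it is 13 mm above the lid's top face. It can be pinched by its two ends, and then pivots between the fingers.
- hasp_hinge (a point): Hinge axis of the hasp (parallel to the box's y), 62 mm before and 12 mm below the lip when closed.
- lid (a joint): Lid, hinged along the back rim. 0 rad = shut, 1.57 = standing upright, stop at 1.75. Its hinge is stiff: it stays where it is left; lifting takes about 5 N at a knob. From hinge axis to front edge it measures 165 mm, so when upright it reaches 300 mm above the bench, with the knobs on its far side.
- lid_hinge (a point): Middle of the lid's hinge axis, parallel to the box's y, at the back rim.
- knob_left (a point): Centre of the left black ball knob on the lid, 29 mm in diameter, 30 mm above the lid's top face, on a thin stem; 140 mm before the hinge axis.
- knob_right (a point): Centre of the right black ball knob, the same. Either knob alone will do.
- bolt_head: Hexagon head of the loose right-hand bolt, behind the front wall: 24 mm across flats, 14 mm thick. x axis: the bolt axis, into the box; origin on it at the wall's inner face; y: normal of two flats. With the spanner level these flats stand upright, facing the box's +y and -y; at the start they lean 0.16 rad (turned by + 0.16 about x). Turning takes under 0.05 N m; closing alone may not square it.
- head_centre (a point): Centre of that head: 10 mm behind the front wall's inner face (head from 3 to 17 mm, before it a washer 30 mm across), 38 mm below the rim, 65 to 80 mm right of the box's middle. Fingers wider than 20 mm must sit farther from the wall than the head's centre, or they foul the wall.
- bolt (a joint): Turn of the bolt with its nut and spanner about the head's x axis. 0 rad = spanner level; + 0.16 = spanner sagged onto the ledge (where its weight takes it whenever the head is not held); negative = tail raised above level, stop at -0.35.
- spanner_tail (a point): Free end of the short spanner on the nut, outside the front wall: spanner 120 mm overall, pointing to the right along the front.
- pliers: Bystander: locking pliers, 162 mm, lying right of the box.
- marker: Bystander: paint marker, 135 mm, lying in front of the box.
- tape: Bystander: tape measure, 82 x 67 x 38 mm, lying in front of the box to the left.

How it is judged:
On the way, in this order (a step that is already met when the one before it is completed fails the run):
1. the hasp is swung off the staple and over to the front (value of joint hasp above 2.4 rad and value of joint lid below 0.15 rad), for 0.2 s.
2. the lid stands open (value of joint lid above 1.35 rad), for 0.2 s.
At the end, for the whole second after the job is handed in: The fingers still grip the loose bolt's head (head within 30 mm of the grasp point, contact force above 8 N), the bolt is at rest with the spanner level within 0.07 rad, the lid is open beyond 1.35 rad and the hasp hangs over the front (beyond 2.4 rad) (value of joint hasp above 2.4 rad and value of joint lid above 1.35 rad and contact force between the fingers and bolt_head above 8 N and distance between the grasp point and head_centre below 0.03 m and value of joint bolt between -0.07 and 0.07 rad and velocity of joint bolt between -0.1 and 0.1 rad/s); the arm keeps its last pose, push and grip.
It fails at once if the lid is forced up under the closed hasp (value of joint lid above 0.15 rad and value of joint hasp below 1.4 rad).
It fails at once if pliers, marker or tape measure moved more than 30 mm (distance of any of pliers, marker, tape from where it was at the start of the episode above 0.03 m).
It also fails if it takes over 67 s, if anything falls off the work surface, if the arm or the gripper's body presses on something with over 40 N, if the wrist force passes 120 N, or if a joint passes its speed limit or range.

### The arm

A 7-joint arm with a two-finger parallel gripper is mounted at the origin on a cart in front of the work surface, level with it; the furniture and walls round the work are solid. World frame = base frame: x ahead of the robot, y to its left, z up, the work surface at z = 0. Lengths are in m, angles in rad, forces in N, time in s.
With the tool pointing down it reaches from about 0.35 to 0.9 m from the base axis. Payload 8.1 kg.
Tool frame: the origin (TCP) lies between the finger pads; the fingertips stand 11 mm ahead of it and the grasp point (between the pads) lies 8 mm behind it (tips_ahead is the distance from the TCP to the fingertips, in m); z points along the fingers, y is the line along which they close (so a half turn about z gives the same grasp; the last joint's range is limited). The gripper opens to 85 mm and grips with 20 to 120 N. Pads are 22 mm wide; open, the fingers measure 114 mm over their backs; the gripper's body (76 mm by 85 mm) begins 54 mm behind the grasp point. The pads swing forward as they close: fully open they stand 13 mm farther back than shut.
Start: joints at [-1.232, 0.434, 0.025, 1.573, -0.012, 1.134, -0.075], TCP at [0.267, 0.565, 0.242] pointing down, gripper open.
Joint ranges: [-2.62, 2.62], [-0.44, 2.09], [-1.27, 1.32], [0.08, 2.57], [-1.32, 4.46], [0.12, 2], [-2.74, 2.74]. Speed limits (rad/s): [2.22, 2.22, 3.01, 3.01, 3.14, 3.14, 3.14].

### API

Orientations are given as a unit quaternion [x, y, z, w].
In Python, from bench import * gives the robot as it stands.
- The arm moves only by the tool arm_command, never from a script. Its argument "motion" is a list of rows, each an object of numbers: "x", "y", "z": the shift along the world's x, y, z in m; "wx", "wy", "wz": the turn, a rotation vector about the world's x, y, z in degrees; "gripper": the opening in per cent of the stroke, from 0 (shut) to 100 (fully open). A call has 1 to 12 rows; each row shifts and turns the commanded pose from where the row before left it; what a row does not reach is not made up. A row lasts 1/12 s, in which the tool goes at most 41.7 mm and 7.16 degrees, less where a joint would pass 70% of its speed; a pose out of reach is approached as far as the arm can. A call is refused whole if a number of a shift passes 0.0417 or a number of a turn 7.16, either way. A call with a gripper value outside its range is refused whole. The fingers move at their own pace and stop on an object; the grip force is fixed at half the most. Time passes only in rows, so rows that do not move let the fingers close. It gives the time, the measured TCP pose, the force, the opening and the grip force at its end, in the units of the state.
- get_obs(): the state, without advancing time (a new reading comes with each control period).
- grab_frame(name): name is "scene" or "top" or "wrist"; returns the picture (400x640x3 uint8, red, green, blue); there is no depth.
- camera_model(name): a dict with "camera_matrix" (3x3 intrinsics, pixels), "R" (3x3) and "t" (3): a world point X has camera coordinates R X + t. Camera axes: x right, y down, z forward; pixel columns grow to the right and rows downward; lengths in m; the calibration is good to about 2 mm. A picture is of the moment at which its call begins: read the wrist's pose just before it. camera_model takes no time and is no camera call; for the wrist camera it gives the pose at the moment of the call.
- hand_in(): hands the job in; it is judged then, once.
The state is a dict: "clock": time; "joint_positions": joint angles; "joint_velocities": joint speeds; "effort": joint torques, N m; "tool_pos": TCP position; "tcp_rot": TCP orientation; "wrist_force": force on the tool from outside, world axes, zero at the start; "ft_torque": the same for the moment, N m; "gripper_width": finger opening in m; "gripper_force": force on a finger pad.
Only numpy, scipy, OpenCV 4.12 (cv2) and the standard library are available. Lean on these libraries where they do the work, as an engineer would, in place of code of your own. Each camera call takes 0.05 s, during which the arm holds its last target. There are 200 camera calls.

## Working session

There is one attempt and no reset: what is moved stays moved. The work goes in short steps, Python scripts to look and compute and a tool call to move; the robot and the scene stay as the last step left them, time stands still between calls to the robot, and variables do not carry over. Pictures are saved under pics/ and viewed, at most 10 in all, crops included, and the job is handed in when it is done.

Besides the shell and the picture viewer there is one more tool, called as name(argument=value, ...) on one line, values as JSON. arm_command: Moves the arm, as the interface text tells. Its arguments: {"type":"object","properties":{"motion":{"type":"array","items":{"type":"object","properties":{"x":{"type":"number"},"y":{"type":"number"},"z":{"type":"number"},"wx":{"type":"number"},"wy":{"type":"number"},"wz":{"type":"number"},"gripper":{"type":"number"}}}}},"required":["motion"]}

```bash
mkdir -p pics; ls; python3 - <<'E'
from bench import *
import cv2
for n in("scene","top"):
    cv2.imwrite(f"pics/{n}0.png",grab_frame(n)[:,:,::-1])
    c=camera_model(n);print(n,c)
o=get_obs();print(o)
E
```

```text
pics
scene {'camera_matrix': array([[463.96844366,   0.        , 320.05743734],
       [  0.        , 463.96844366, 196.76956576],
       [  0.        ,   0.        ,   1.        ]]), 'R': array([[ 0.73958279, -0.67303873,  0.00601445],
       [-0.34855218, -0.3906277 , -0.8520102 ],
       [ 0.57578527,  0.62803573, -0.52349064]]), 't': array([-0.39551824,  0.28765387,  0.94378701])}
top {'camera_matrix': array([[466.35467904,   0.        , 317.21971571],
       [  0.        , 466.35467904, 194.44886499],
       [  0.        ,   0.        ,   1.        ]]), 'R': array([[ 0.00395869, -0.99996549,  0.00730389],
       [-0.99331271, -0.00477493, -0.11535622],
       [ 0.11538712, -0.00679838, -0.99329733]]), 't': array([-0.0139637 ,  0.5194864 ,  1.24303003])}
{'clock': 0.1, 'joint_positions': array([-1.23161354,  0.435169  ,  0.02497677,  1.57397451, -0.01159043,
        1.13401626, -0.07511587]), 'joint_velocities': array([ 0.00046455, -0.00065518,  0.00107732, -0.00083598,  0.00187336,
        0.00021032,  0.0001872 ]), 'effort': array([ 4.14615250e-03, -6.71759748e+01,  1.02878183e+00, -3.16903782e+01,
        1.58450415e-02,  7.25027290e-03, -5.83519204e-05]), 'tool_pos': array([0.26708697, 0.56458446, 0.24160696]), 'tcp_rot': array([ 2.19140257e-01,  9.75693108e-01, -7.05812448e-04, -8.69186183e-05]), 'wrist_force': array([-0.26810514,  0.73779475,  0.05064216]), 'ft_torque': array([ 0.00395281, -0.02590559,  0.03021572]), 'gripper_force': 0.0, 'gripper_width': 0.08512447785574995}
```

View pics/scene0.png

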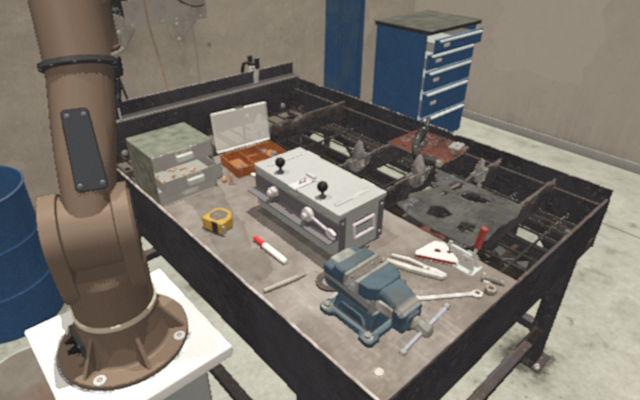

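View pics/top0.png

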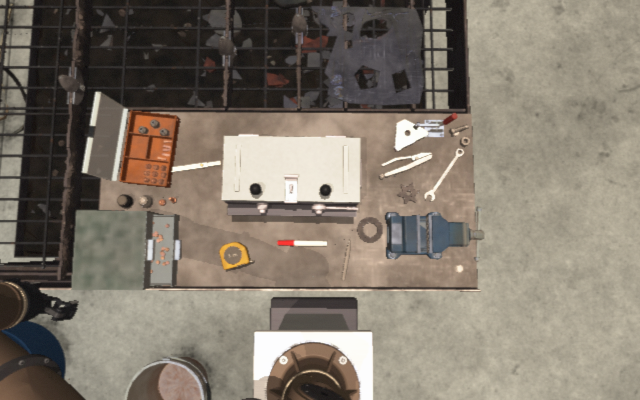

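The scene view shows the box mid-bench, its knobs at about (281,161) and (322,187), the hasp between them, and the spanner at (318,225). In the top view the knobs are at (255,190) and (326,190), and the hasp at (291,188). Next I'll triangulate.

```bash
cat > h.py <<'E'
from bench import *
import cv2, numpy as np
from scipy.spatial.transform import Rotation as Ro
def ray(c,p):
    K,R,t=c["camera_matrix"],c["R"],np.array(c["t"])
    d=R.T@np.linalg.inv(K)@np.array([p[0],p[1],1.]); return -R.T@t,d/np.linalg.norm(d)
def onz(c,p,z):
    o,d=ray(c,p); return o+d*(z-o[2])/d[2]
def tri(r1,r2):
    (o1,d1),(o2,d2)=r1,r2
    s=np.linalg.lstsq(np.c_[d1,-d2],o2-o1,rcond=None)[0]
    a,b=o1+s[0]*d1,o2+s[1]*d2; return (a+b)/2,np.linalg.norm(a-b)
def proj(c,X):
    q=c["camera_matrix"]@(c["R"]@X+c["t"]); return q[:2]/q[2]
def blobs(m,a0=15,a1=5000):
    n,l,s,c=cv2.connectedComponentsWithStats(m.astype(np.uint8))
    return [(c[i].round(1),s[i].tolist()) for i in range(1,n) if a0<s[i][4]<a1]
E
python3 - <<'E'
from h import *
s=cv2.imread("pics/scene0.png");t=cv2.imread("pics/top0.png")
cs,ct=camera_model("scene"),camera_model("top")
def dark(im,x0,x1,y0,y1):
    m=np.zeros(im.shape[:2],bool);m[y0:y1,x0:x1]=im[y0:y1,x0:x1].max(2)<50;return blobs(m)
S=dark(s,265,340,150,205);T=dark(t,240,345,180,200)
print(S,T)
cv2.imwrite("pics/c1.png",np.hstack([cv2.resize(t[125:225,215:370],None,fx=2.5,fy=2.5,interpolation=2),cv2.resize(s[140:260,245:395],None,fx=2.6,fy=2.083,interpolation=2)]))
E
```

```text
[(array([332., 155.]), [323, 150, 17, 13, 116]), (array([279.6, 163.1]), [276, 160, 8, 8, 32]), (array([321.8, 187.5]), [318, 184, 9, 9, 42])] [(array([255.1, 189.1]), [251, 184, 9, 10, 64]), (array([325., 190.]), [321, 185, 9, 10, 63])]
```

View pics/c1.png

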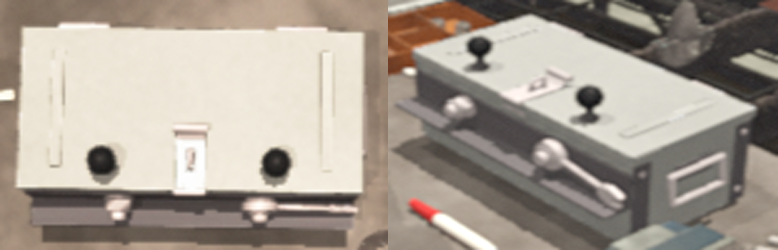

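```bash
python3 - <<'E'
from h import *
cs,ct=camera_model("scene"),camera_model("top")
for a,b in(((255.3,189),(280.2,162.)),((325.2,190),(322.3,187.))):
    print("knob",tri(ray(ct,a),ray(cs,b)))
# lid front corners / back corners in top & hasp lip
C=lambda u,v:(215+u/2.5,125+v/2.5)
for n,p,z in(("FL",C(18,187),.14),("FR",C(364,191),.14),("BL",C(24,27),.14),("BR",C(362,32),.14),("lip",C(191,128),.153),("liftL",C(174,128),.153),("lipR",C(209,128),.153),("hinge",C(190,193),.14),("nut",C(259,210),.097),("spanend",C(356,210),.09)):
    print(n,p,onz(ct,p,z).round(4))
D=lambda u,v:(245+(u-388)/2.6,140+v/2.083)
print("lip tri",tri(ray(ct,C(191,128)),ray(cs,D(560,73))), proj(cs,np.array([.5,.05,.15])))
print("FR tri",tri(ray(ct,C(364,191)),ray(cs,D(641,160))))
print("nut",tri(ray(ct,C(259,210)),ray(cs,D(547,155))))
E
```

```text
knob (array([0.51593465, 0.139349  , 0.17157777]), np.float64(0.0005971291418296276))
knob (array([ 0.51410842, -0.0298816 ,  0.16904042]), np.float64(0.0007284115867914657))
FL (222.2, 199.8) [0.4923 0.2252 0.14  ]
FR (360.6, 201.4) [ 0.4899 -0.119   0.14  ]
BL (224.6, 135.8) [0.6548 0.2236 0.14  ]
BR (359.8, 137.8) [ 0.6516 -0.1181  0.14  ]
lip (291.4, 176.2) [0.5504 0.0532 0.153 ]
liftL (284.6, 176.2) [0.5503 0.0701 0.153 ]
lipR (298.6, 176.2) [0.5505 0.0354 0.153 ]
hinge (291.0, 202.2) [0.4871 0.0542 0.14  ]
nut (318.6, 209.0) [ 0.474  -0.0149  0.097 ]
spanend (357.4, 209.0) [ 0.4751 -0.1156  0.09  ]
lip tri (array([0.55022571, 0.05308427, 0.15482693]), np.float64(0.00020507720715271324)) [297.15327462 183.46999378]
FR tri (array([ 0.49157966, -0.12053067,  0.1367657 ]), np.float64(0.003589324795712242))
nut (array([ 0.4737925 , -0.01485044,  0.09904768]), np.float64(0.00021103636791513513))
```

arm_command(motion=[{"x": 0.0175,"y": -0.032,"wz": 2,"gripper": 100},{"x": 0.0175,"y": -0.032,"wz": 2},{"x": 0.0175,"y": -0.032,"wz": 2},{"x": 0.0175,"y": -0.032,"wz": 2},{"x": 0.0175,"y": -0.032,"wz": 2},{"x": 0.0175,"y": -0.032,"wz": 2},{"x": 0.0175,"y": -0.032,"wz": 2},{"x": 0.0175,"y": -0.032,"wz": 2},{"x": 0.0175,"y": -0.032,"wz": 2},{"x": 0.0175,"y": -0.032,"wz": 2},{"x": 0.0175,"y": -0.032,"wz": 2},{"x": 0.0175,"y": -0.032,"wz": 2}])

```text
invalid input
```

arm_command(motion=[{"x": 0.0175,"y": -0.032,"wz": 0.8},{"x": 0.0175,"y": -0.032},{"x": 0.0175,"y": -0.032},{"x": 0.0175,"y": -0.032},{"x": 0,"y": 0},{}])

```text
invalid input
```

```bash
python3 - <<'E'
from h import *
o=get_obs();print(o["clock"],o["tool_pos"],Ro.from_quat(o["tcp_rot"]).as_matrix()[:,1])
c=camera_model("wrist");im=grab_frame("wrist");cv2.imwrite("pics/w1.png",im[:,:,::-1]);np.savez("w1.npz",**{k:c[k] for k in("camera_matrix","R","t")})
print(c)
for n,X in(("lip",[.5503,.0532,.153]),("hinge",[.4883,.0537,.141]),("kr",[.514,-.03,.17])):print(n,proj(c,np.array(X)))
E
```

```text
0.1 [0.26708697 0.56458446 0.24160696] [ 0.42762715  0.9039541  -0.00141541]
{'camera_matrix': array([[328.71046956,   0.        , 319.13332101],
       [  0.        , 328.71046956, 195.52669694],
       [  0.        ,   0.        ,   1.        ]]), 'R': array([[ 0.42783238,  0.90385725, -0.00123916],
       [ 0.85763158, -0.40551831,  0.31626408],
       [ 0.28535508, -0.13637076, -0.94867038]]), 't': array([-0.62432348, -0.0417838 ,  0.38134576])}
lip [ 28.73240487 584.71230645]
hinge [  1.28911755 541.74268348]
kr [-63.56682942 607.67790241]
```

View pics/w1.png

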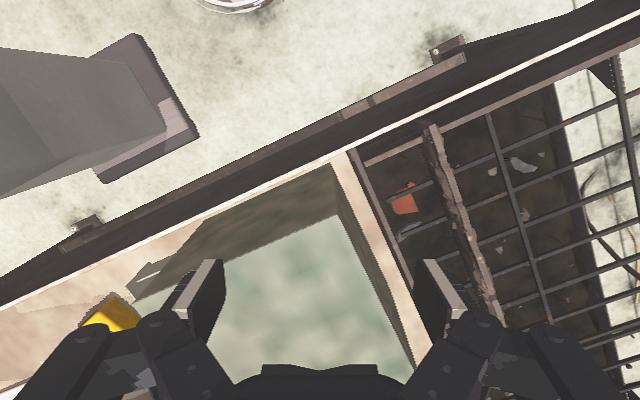

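The call was refused and nothing moved; the wrist view still shows the start place, above the cabinet, with the finger pads at (200,290) and (445,290). I'll try again with every key in each row.

arm_command(motion=[{"x": 0.0175,"y": -0.032,"z": 0,"wx": 0,"wy": 0,"wz": 2,"gripper": 100},{"x": 0.0175,"y": -0.032,"z": 0,"wx": 0,"wy": 0,"wz": 2,"gripper": 100},{"x": 0.0175,"y": -0.032,"z": 0,"wx": 0,"wy": 0,"wz": 2,"gripper": 100},{"x": 0.0175,"y": -0.032,"z": 0,"wx": 0,"wy": 0,"wz": 2,"gripper": 100},{"x": 0.0175,"y": -0.032,"z": 0,"wx": 0,"wy": 0,"wz": 2,"gripper": 100},{"x": 0.0175,"y": -0.032,"z": 0,"wx": 0,"wy": 0,"wz": 2,"gripper": 100},{"x": 0.0175,"y": -0.032,"z": 0,"wx": 0,"wy": 0,"wz": 2,"gripper": 100},{"x": 0.0175,"y": -0.032,"z": 0,"wx": 0,"wy": 0,"wz": 2,"gripper": 100},{"x": 0.0175,"y": -0.032,"z": 0,"wx": 0,"wy": 0,"wz": 2,"gripper": 100},{"x": 0.0175,"y": -0.032,"z": 0,"wx": 0,"wy": 0,"wz": 2,"gripper": 100},{"x": 0.0175,"y": -0.032,"z": 0,"wx": 0,"wy": 0,"wz": 2,"gripper": 100},{"x": 0.0175,"y": -0.032,"z": 0,"wx": 0,"wy": 0,"wz": 2,"gripper": 100}])

```text
clock: 1.15
tool_pos: [0.4777, 0.1792, 0.2423]
tcp_rot: [0.011, 1.0, 0.0, -0.0]
wrist_force: [0.5, -0.2, -0.5]
gripper_width: 0.0852
gripper_force: 0.0
```

arm_command(motion=[{"x": 0.018,"y": -0.0315,"z": 0,"wx": 0,"wy": 0,"wz": 0.7,"gripper": 100},{"x": 0.018,"y": -0.0315,"z": 0,"wx": 0,"wy": 0,"wz": 0,"gripper": 100},{"x": 0.018,"y": -0.0315,"z": 0,"wx": 0,"wy": 0,"wz": 0,"gripper": 100},{"x": 0.018,"y": -0.0315,"z": 0,"wx": 0,"wy": 0,"wz": 0,"gripper": 100},{"x": 0,"y": 0,"z": 0,"wx": 0,"wy": 0,"wz": 0,"gripper": 100},{"x": 0,"y": 0,"z": 0,"wx": 0,"wy": 0,"wz": 0,"gripper": 100}])

```text
clock: 1.65
tool_pos: [0.5498, 0.0524, 0.242]
tcp_rot: [0.008, 1.0, -0.0, -0.0]
wrist_force: [-0.7, -0.3, 0.0]
gripper_width: 0.0857
gripper_force: 0.0
```

```bash
python3 - <<'E'
from h import *
o=get_obs();print(o["clock"],o["tool_pos"],Ro.from_quat(o["tcp_rot"]).as_matrix()[:,1])
c=camera_model("wrist");im=grab_frame("wrist");cv2.imwrite("pics/w1.png",im[:,:,::-1])
for n,X in(("lip",[.5503,.0532,.153]),("lipL",[.5503,.0702,.153]),("hinge",[.4883,.0537,.141]),("kr",[.514,-.03,.17]),("kl",[.516,.139,.17])):print(n,proj(c,np.array(X)).round(1))
E
```

```text
1.65 [0.54980946 0.05241032 0.24196198] [ 1.55797165e-02  9.99878217e-01 -9.07708290e-04]
lip [320.5 205.4]
lipL [344.2 205.1]
hinge [319.9 115.4]
kr [188.9 162.9]
kl [455.1 161.9]
```

View pics/w1.png

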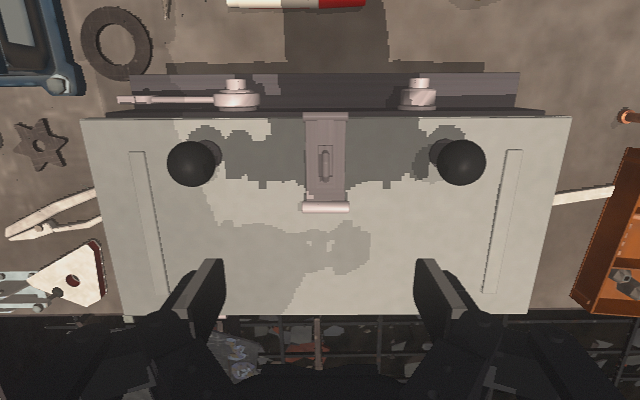

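In the wrist view the hasp lip is centred at (326,207) and the knobs at (192,163) and (462,162), all about 5 px right of the prediction. The target therefore shifts about 3.5 mm in +y. Descending now.

arm_command(motion=[{"x": 0.001,"y": 0.004,"z": -0.015,"wx": 0,"wy": 0,"wz": -0.3,"gripper": 100},{"x": 0,"y": 0,"z": -0.02,"wx": 0,"wy": 0,"wz": 0,"gripper": 100},{"x": 0,"y": 0,"z": -0.02,"wx": 0,"wy": 0,"wz": 0,"gripper": 100},{"x": 0,"y": 0,"z": -0.02,"wx": 0,"wy": 0,"wz": 0,"gripper": 100},{"x": 0,"y": 0,"z": -0.008,"wx": 0,"wy": 0,"wz": 0,"gripper": 100},{"x": 0,"y": 0,"z": 0,"wx": 0,"wy": 0,"wz": 0,"gripper": 0},{"x": 0,"y": 0,"z": 0,"wx": 0,"wy": 0,"wz": 0,"gripper": 0},{"x": 0,"y": 0,"z": 0,"wx": 0,"wy": 0,"wz": 0,"gripper": 0},{"x": 0,"y": 0,"z": 0,"wx": 0,"wy": 0,"wz": 0,"gripper": 0},{"x": 0,"y": 0,"z": 0,"wx": 0,"wy": 0,"wz": 0,"gripper": 0},{"x": 0,"y": 0,"z": 0,"wx": 0,"wy": 0,"wz": 0,"gripper": 0}])

```text
clock: 2.62
tool_pos: [0.5511, 0.0569, 0.1612]
tcp_rot: [0.009, 1.0, -0.001, 0.001]
wrist_force: [-3.0, -6.6, 9.9]
gripper_width: 0.0305
gripper_force: 58.5
```

```bash
python3 - <<'E'
from h import *
o=get_obs();print(o["clock"],o["tool_pos"],o["gripper_width"],o["gripper_force"],o["wrist_force"])
c=camera_model("wrist");im=grab_frame("wrist");cv2.imwrite("pics/w2.png",im[:,:,::-1])
E
```

```text
2.6167 [0.55114988 0.0568652  0.16123804] 0.030498183489866385 58.47338140010834 [-2.97969425 -6.57408144  9.93684021]
```

View pics/w2.png

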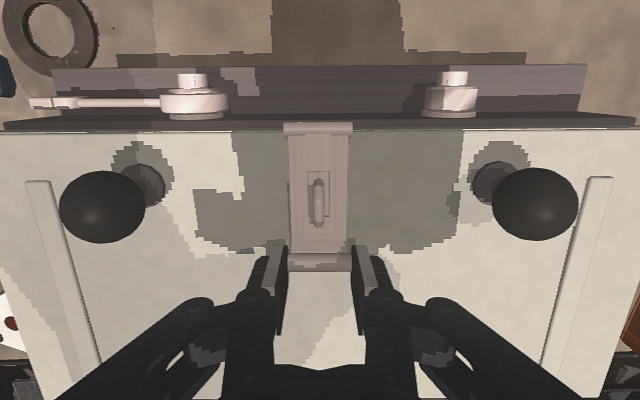

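The lip at (320,262) is between the fingertips at 58 N. Now I'll swing it along the arc, starting with the first half.

arm_command(motion=[{"x": -0.0048,"y": 0,"z": 0.0149,"wx": 0,"wy": 0,"wz": 0,"gripper": 0},{"x": -0.0085,"y": 0,"z": 0.0133,"wx": 0,"wy": 0,"wz": 0,"gripper": 0},{"x": -0.0114,"y": 0,"z": 0.0108,"wx": 0,"wy": 0,"wz": 0,"gripper": 0},{"x": -0.0138,"y": 0,"z": 0.0077,"wx": 0,"wy": 0,"wz": 0,"gripper": 0},{"x": 0,"y": 0,"z": 0,"wx": 0,"wy": 0,"wz": 0,"gripper": 0}])

```text
clock: 3.08
tool_pos: [0.5081, 0.0574, 0.2063]
tcp_rot: [0.009, 1.0, -0.001, -0.002]
wrist_force: [-2.7, -3.8, -12.6]
gripper_width: 0.0293
gripper_force: 60.1
```

arm_command(motion=[{"x": -0.0153,"y": 0,"z": 0.002,"wx": 0,"wy": 0,"wz": 0,"gripper": 0},{"x": -0.0157,"y": 0,"z": 0.0,"wx": 0,"wy": 0,"wz": 0,"gripper": 0},{"x": -0.0153,"y": 0,"z": -0.0039,"wx": 0,"wy": 0,"wz": 0,"gripper": 0},{"x": -0.0138,"y": 0,"z": -0.0074,"wx": 0,"wy": 0,"wz": 0,"gripper": 0},{"x": -0.0117,"y": 0,"z": -0.0107,"wx": 0,"wy": 0,"wz": 0,"gripper": 0},{"x": -0.0085,"y": 0,"z": -0.0131,"wx": 0,"wy": 0,"wz": 0,"gripper": 0},{"x": -0.0051,"y": 0,"z": -0.013,"wx": 0,"wy": 0,"wz": 0,"gripper": 0},{"x": 0,"y": 0,"z": 0,"wx": 0,"wy": 0,"wz": 0,"gripper": 0},{"x": 0,"y": 0,"z": 0,"wx": 0,"wy": 0,"wz": 0,"gripper": 0},{"x": 0,"y": 0,"z": 0,"wx": 0,"wy": 0,"wz": 0,"gripper": 0},{"x": 0,"y": 0,"z": 0,"wx": 0,"wy": 0,"wz": 0,"gripper": 0}])

```text
clock: 4.0
tool_pos: [0.4275, 0.0591, 0.1609]
tcp_rot: [0.008, 1.0, 0.0, 0.001]
wrist_force: [-0.3, -0.2, -0.2]
gripper_width: -0.0
gripper_force: 0.0
```

```bash
python3 - <<'E'
from h import *
a=grab_frame("wrist");b=grab_frame("scene")
cv2.imwrite("pics/w3.png",np.hstack([cv2.resize(a,(480,300)),cv2.resize(b[130:270,230:380],(320,300))])[:,:,::-1])
E
```

```text
(no output)
```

View pics/w3.png

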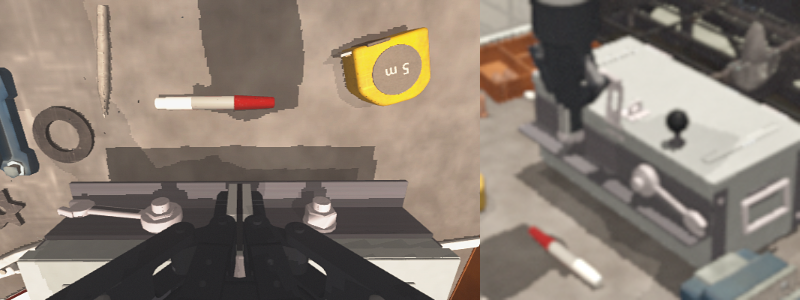

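The grip slipped off and the fingers are shut. In the scene crop the strap stands at about (614,100), beside the gripper. I'll compute its lean.

```bash
python3 - <<'E'
from h import *
c=camera_model("scene")
for y in(.043,.057,.071):
  for q in(0,.4,.8,1.2,1.57,2,2.4):
    a=.19+q;p=proj(c,np.array([.489+.0632*np.cos(a),y,.141+.0632*np.sin(a)]));print(y,q,((p-[230,130])*[2.133,2.143]+[480,0]).round())
b=grab_frame("scene");cv2.imwrite("pics/s3.png",cv2.resize(b[140:215,250:350],(800,600),interpolation=2)[:,:,::-1])
E
```

```text
0.043 0 [659. 101.]
0.043 0.4 [653.  86.]
0.043 0.8 [642.  78.]
0.043 1.2 [626.  77.]
0.043 1.57 [611.  83.]
0.043 2 [594.  98.]
0.043 2.4 [583. 117.]
0.057 0 [651.  97.]
0.057 0.4 [645.  82.]
0.057 0.8 [634.  74.]
0.057 1.2 [619.  73.]
0.057 1.57 [603.  79.]
0.057 2 [587.  94.]
0.057 2.4 [576. 113.]
0.071 0 [644.  92.]
0.071 0.4 [638.  78.]
0.071 0.8 [626.  70.]
0.071 1.2 [611.  69.]
0.071 1.57 [596.  75.]
0.071 2 [579.  90.]
0.071 2.4 [568. 108.]
```

View pics/s3.png

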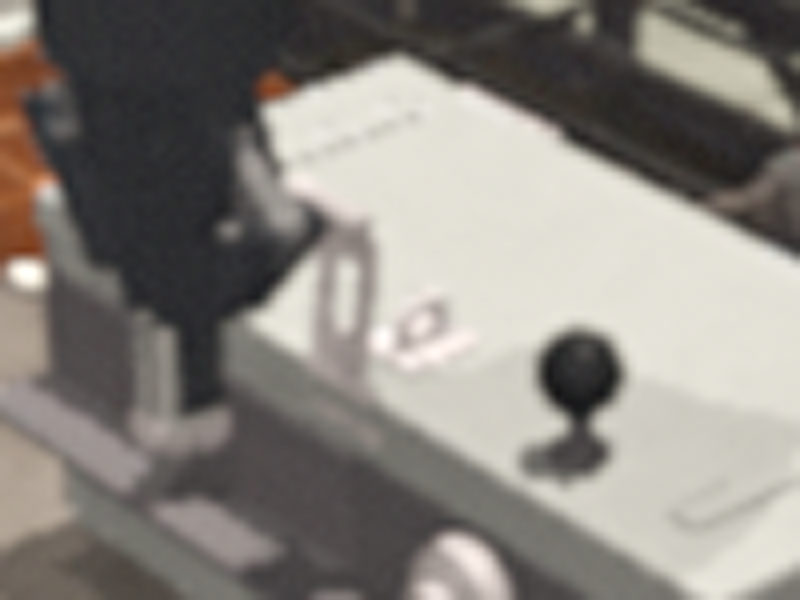

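The strap stands nearly upright, its lip at (330,200) in the crop, leaning forward onto the gripper. Backing the gripper off towards the robot should let it fall to the front.

arm_command(motion=[{"x": -0.025,"y": 0,"z": 0,"wx": 0,"wy": 0,"wz": 0,"gripper": 0},{"x": -0.025,"y": 0,"z": 0,"wx": 0,"wy": 0,"wz": 0,"gripper": 0},{"x": -0.02,"y": 0,"z": 0.02,"wx": 0,"wy": 0,"wz": 0,"gripper": 0},{"x": 0,"y": 0,"z": 0.04,"wx": 0,"wy": 0,"wz": 0,"gripper": 0},{"x": 0,"y": 0,"z": 0.04,"wx": 0,"wy": 0,"wz": 0,"gripper": 0},{"x": 0,"y": 0,"z": 0,"wx": 0,"wy": 0,"wz": 0,"gripper": 0}])

```text
clock: 4.65
tool_pos: [0.3593, 0.0599, 0.2664]
tcp_rot: [0.008, 1.0, 0.002, 0.005]
wrist_force: [1.8, 0.3, 0.6]
gripper_width: 0.0002
gripper_force: 0.0
```

```bash
python3 - <<'E'
from h import *
a=grab_frame("top");b=grab_frame("scene")
cv2.imwrite("pics/s4.png",np.hstack([cv2.resize(a[130:230,225:365],(400,300)),cv2.resize(b[140:215,250:350],(400,300))])[:,:,::-1])
E
```

```text
(no output)
```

View pics/s4.png

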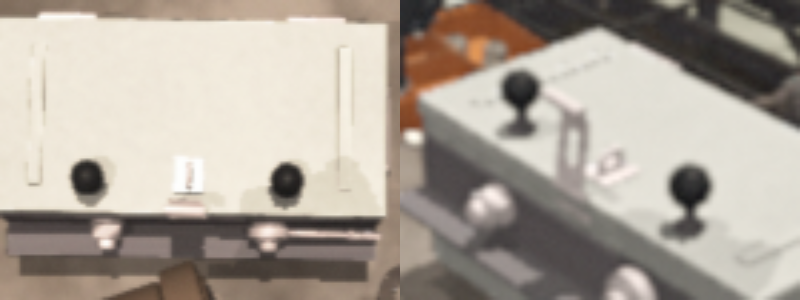

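The view shows the hasp still standing upright on its own: the top crop has it edge-on at (185,212), and the scene crop shows the strap at (572,150). I'll go over it and push it forward from behind with the shut fingers.

arm_command(motion=[{"x": 0,"y": 0,"z": 0.03,"wx": 0,"wy": 0,"wz": 0,"gripper": 0},{"x": 0.03,"y": 0,"z": 0,"wx": 0,"wy": 0,"wz": 0,"gripper": 0},{"x": 0.035,"y": -0.001,"z": 0,"wx": 0,"wy": 0,"wz": 0,"gripper": 0},{"x": 0.035,"y": 0,"z": 0,"wx": 0,"wy": 0,"wz": 0,"gripper": 0},{"x": 0.035,"y": 0,"z": 0,"wx": 0,"wy": 0,"wz": 0,"gripper": 0},{"x": 0.035,"y": 0,"z": 0,"wx": 0,"wy": 0,"wz": 0,"gripper": 0},{"x": 0.015,"y": 0,"z": 0,"wx": 0,"wy": 0,"wz": 0,"gripper": 0},{"x": 0,"y": 0,"z": -0.035,"wx": 0,"wy": 0,"wz": 0,"gripper": 0},{"x": 0,"y": 0,"z": -0.035,"wx": 0,"wy": 0,"wz": 0,"gripper": 0},{"x": 0,"y": 0,"z": -0.035,"wx": 0,"wy": 0,"wz": 0,"gripper": 0},{"x": 0,"y": 0,"z": 0,"wx": 0,"wy": 0,"wz": 0,"gripper": 0}])

```text
clock: 5.67
tool_pos: [0.5367, 0.0572, 0.1777]
tcp_rot: [0.008, 1.0, -0.002, -0.006]
wrist_force: [-2.0, 0.4, -0.3]
gripper_width: 0.0002
gripper_force: 0.0
```

arm_command(motion=[{"x": -0.012,"y": 0,"z": 0.004,"wx": 0,"wy": 0,"wz": 0,"gripper": 0},{"x": -0.014,"y": 0,"z": 0,"wx": 0,"wy": 0,"wz": 0,"gripper": 0},{"x": -0.014,"y": 0,"z": 0,"wx": 0,"wy": 0,"wz": 0,"gripper": 0},{"x": -0.014,"y": 0,"z": 0,"wx": 0,"wy": 0,"wz": 0,"gripper": 0},{"x": -0.014,"y": 0,"z": 0,"wx": 0,"wy": 0,"wz": 0,"gripper": 0},{"x": -0.014,"y": 0,"z": 0,"wx": 0,"wy": 0,"wz": 0,"gripper": 0},{"x": -0.014,"y": 0,"z": 0,"wx": 0,"wy": 0,"wz": 0,"gripper": 0},{"x": -0.014,"y": 0,"z": 0,"wx": 0,"wy": 0,"wz": 0,"gripper": 0},{"x": 0,"y": 0,"z": 0.02,"wx": 0,"wy": 0,"wz": 0,"gripper": 50},{"x": 0,"y": 0,"z": 0.04,"wx": 0,"wy": 0,"wz": 0,"gripper": 100},{"x": 0,"y": 0,"z": 0.04,"wx": 0,"wy": 0,"wz": 0,"gripper": 100},{"x": 0,"y": 0,"z": 0,"wx": 0,"wy": 0,"wz": 0,"gripper": 100}])

```text
clock: 6.67
tool_pos: [0.4344, 0.0584, 0.2982]
tcp_rot: [0.008, 1.0, 0.002, 0.006]
wrist_force: [2.2, 0.9, 0.9]
gripper_width: 0.0482
gripper_force: 0.0
```

```bash
python3 - <<'E'
from h import *
a=grab_frame("scene");cv2.imwrite("pics/s5.png",a[:,:,::-1]);t=grab_frame("top");cv2.imwrite("pics/t5.png",t[:,:,::-1])
c=camera_model("scene");o=get_obs();print(o["clock"],o["tool_pos"])
old=cv2.imread("pics/s3.png")
# numeric check for lip/strap: brightness profile along hasp sites
for q in(1.2,1.4,1.57,1.7,1.9,2.2,2.6,3,4,4.3):
  al=.19+q;out=[]
  for y in(.045,.057,.067):
    p=proj(c,np.array([.489+.058*np.cos(al),y,.141+.058*np.sin(al)]));out.append(a[int(round(p[1])),int(round(p[0]))].tolist())
  print(q,p.round(),out)
E
```

```text
6.7667 [0.43227498 0.05813071 0.29274289]
1.2 [292. 165.] [[226, 224, 214], [226, 223, 213], [227, 224, 214]]
1.4 [289. 166.] [[226, 223, 213], [228, 225, 215], [227, 224, 214]]
1.57 [286. 167.] [[226, 224, 214], [225, 222, 212], [227, 224, 215]]
1.7 [283. 169.] [[216, 214, 204], [210, 207, 198], [210, 206, 197]]
1.9 [280. 172.] [[227, 224, 214], [162, 159, 151], [75, 72, 72]]
2.2 [276. 177.] [[154, 151, 143], [160, 156, 149], [198, 195, 185]]
2.6 [272. 186.] [[92, 87, 84], [177, 166, 161], [174, 164, 159]]
3 [272. 194.] [[74, 68, 69], [98, 92, 90], [147, 138, 133]]
4 [282. 206.] [[153, 143, 139], [165, 155, 151], [174, 163, 157]]
4.3 [287. 206.] [[74, 71, 70], [147, 137, 133], [205, 194, 190]]
```

```bash
python3 - <<'E'
from h import *
a=cv2.imread("pics/s5.png").astype(int);b=cv2.imread("pics/scene0.png").astype(int);c=camera_model("scene")
d=(np.abs(a-b).max(2)>35);d[:,:240]=0
print([x for x in blobs(d,8) if 150<x[0][1]<280 and 240<x[0][0]<400])
for q in(0,1.57,3,4,4.3):
  al=.19+q;print(q,[proj(c,np.array([.489+.0632*np.cos(al),y,.141+.0632*np.sin(al)])).round() for y in(.04,.057,.074)])
print(a[194:216,276:304].mean(2).astype(int)); print(b[194:216,276:304].mean(2).astype(int))
E
```

```text
[(array([311.3, 177.6]), [306, 174, 10, 9, 28]), (array([295.4, 184.9]), [292, 183, 7, 5, 18]), (array([287.4, 201.4]), [281, 188, 14, 28, 226]), (array([260.4, 240.8]), [253, 235, 16, 13, 56]), (array([250.6, 252.2]), [240, 237, 31, 32, 538])]
0 [array([315., 177.]), array([310., 175.]), array([306., 173.])]
1.57 [array([292., 169.]), array([288., 167.]), array([284., 165.])]
3 [array([277., 199.]), array([273., 197.]), array([268., 194.])]
4 [array([287., 212.]), array([283., 209.]), array([279., 207.])]
4.3 [array([293., 212.]), array([289., 209.]), array([285., 206.])]
[[131 123 103  78  75  75  73  71  88 144 188 196 171 135 145 174 184 173
  153 135 133 121 112 110 112 111 124 151]
 [117 104  86  74  76  76  74  76 112 170 201 193 151  99 116 166 186 177
  146 124 126 123 111 109 110 110 111 122]
 [ 92  82  72  70  75  76  71  85 141 189 207 187 127  82 123 167 184 167
  123 105 113 115 112 112 114 112 110 112]
 [ 71  69  69  72  72  74  71 104 165 201 203 171 104  96 147 178 178 145
   96  84  94 103 110 111 111 111 111 110]
 [ 69  70  69  72  74  70  86 140 187 204 189 140  9
[... 3929 characters left out ...]
 99 106 124 137 142 146 145 143 138 130 115  96  86  82  86  84  82  76
   74  73  73  73  73  71  77 105 136 159]
 [106 101 105 115 132 141 144 144 144 143 135 119  95  87  82  85  84  84
   80  77  74  73  72  72  80 109 141 158]
 [111 109 105 102 108 126 140 142 145 145 143 138 119  95  85  85  82  86
   84  80  79  75  72  68  83 120 160 184]
 [112 112 110 105  98  99 118 133 142 147 146 146 137 118 102  96  98  97
   92  84  81  80  74  73  94 141 195 228]
 [111 110 112 109 106  97  96 109 128 141 146 146 144 139 132 133 133 131
  118  96  84  84  80  80 102 139 183 222]
 [107 111 113 112 111 107 102  98 102 119 135 144 147 147 146 146 147 146
  139 119  94  84  81  85 102 131 156 190]]
```

The difference image shows the hasp now hanging in front (blob 281..295, 188..216, as predicted for 4.3 rad). On to the right knob.

arm_command(motion=[{"x": 0.0208,"y": -0.0215,"z": 0,"wx": 0,"wy": 0,"wz": 0,"gripper": 100},{"x": 0.0208,"y": -0.0215,"z": 0,"wx": 0,"wy": 0,"wz": 0,"gripper": 100},{"x": 0.0208,"y": -0.0215,"z": 0,"wx": 0,"wy": 0,"wz": 0,"gripper": 100},{"x": 0.0208,"y": -0.0215,"z": 0,"wx": 0,"wy": 0,"wz": 0,"gripper": 100},{"x": 0,"y": 0,"z": -0.02,"wx": 0,"wy": 0,"wz": 0,"gripper": 100},{"x": 0,"y": 0,"z": -0.025,"wx": 0,"wy": 0,"wz": 0,"gripper": 100},{"x": 0,"y": 0,"z": -0.025,"wx": 0,"wy": 0,"wz": 0,"gripper": 100},{"x": 0,"y": 0,"z": 0,"wx": 0,"wy": 0,"wz": 0,"gripper": 100},{"x": 0,"y": 0,"z": 0,"wx": 0,"wy": 0,"wz": 0,"gripper": 100}])

```text
clock: 7.52
tool_pos: [0.5133, -0.028, 0.2187]
tcp_rot: [0.008, 1.0, -0.0, -0.001]
wrist_force: [0.2, -0.5, 0.3]
gripper_width: 0.085
gripper_force: 0.0
```

```bash
python3 - <<'E'
from h import *
o=get_obs();print(o["clock"],o["tool_pos"],o["gripper_width"])
c=camera_model("wrist");im=grab_frame("wrist");cv2.imwrite("pics/w6.png",im[:,:,::-1])
print(proj(c,np.array([.514,-.028,.17])))
m=im.max(2)<60;m[260:]=0
print(blobs(m,200,60000))
E
```

```text
7.5167 [ 0.51330161 -0.02801514  0.21865495] 0.08498316011607729
[319.49205303 229.06086743]
[(array([76.1, 56.4]), [52, 0, 48, 125, 2732]), (array([139. ,  64.9]), [126, 0, 30, 133, 841]), (array([108.4,  60. ]), [83, 8, 48, 107, 1430]), (array([591.2, 157. ]), [537, 151, 103, 12, 804]), (array([267.8, 158.5]), [207, 152, 128, 13, 1108]), (array([386. , 158.1]), [343, 152, 77, 12, 639]), (array([602.1, 227.4]), [567, 205, 70, 48, 2291]), (array([319.1, 230.1]), [296, 206, 47, 49, 1775])]
```

arm_command(motion=[{"x": 0.001,"y": 0,"z": -0.02,"wx": 0,"wy": 0,"wz": 0,"gripper": 100},{"x": 0,"y": 0,"z": -0.02,"wx": 0,"wy": 0,"wz": 0,"gripper": 100},{"x": 0,"y": 0,"z": -0.012,"wx": 0,"wy": 0,"wz": 0,"gripper": 100},{"x": 0,"y": 0,"z": 0,"wx": 0,"wy": 0,"wz": 0,"gripper": 0},{"x": 0,"y": 0,"z": 0,"wx": 0,"wy": 0,"wz": 0,"gripper": 0},{"x": 0,"y": 0,"z": 0,"wx": 0,"wy": 0,"wz": 0,"gripper": 0},{"x": 0,"y": 0,"z": 0,"wx": 0,"wy": 0,"wz": 0,"gripper": 0},{"x": 0,"y": 0,"z": 0,"wx": 0,"wy": 0,"wz": 0,"gripper": 0},{"x": 0,"y": 0,"z": 0,"wx": 0,"wy": 0,"wz": 0,"gripper": 0},{"x": 0,"y": 0,"z": 0,"wx": 0,"wy": 0,"wz": 0,"gripper": 0}])

```text
clock: 8.4
tool_pos: [0.5164, -0.0281, 0.1685]
tcp_rot: [0.008, 1.0, 0.0, 0.001]
wrist_force: [-2.6, -0.8, 9.5]
gripper_width: 0.026
gripper_force: 58.3
```

arm_command(motion=[{"x": 0.004,"y": 0,"z": 0.0139,"wx": 0,"wy": 0,"wz": 0,"gripper": 0},{"x": 0.0053,"y": 0,"z": 0.0133,"wx": 0,"wy": 0,"wz": 0,"gripper": 0},{"x": 0.0067,"y": 0,"z": 0.0128,"wx": 0,"wy": 0,"wz": 0,"gripper": 0},{"x": 0.0078,"y": 0,"z": 0.012,"wx": 0,"wy": 0,"wz": 0,"gripper": 0},{"x": 0.0091,"y": 0,"z": 0.0112,"wx": 0,"wy": 0,"wz": 0,"gripper": 0},{"x": 0,"y": 0,"z": 0,"wx": 0,"wy": 0,"wz": 0,"gripper": 0}])

```text
clock: 8.9
tool_pos: [0.5502, -0.0284, 0.2319]
tcp_rot: [0.008, 1.0, -0.0, 0.001]
wrist_force: [0.0, -1.5, -2.4]
gripper_width: 0.0257
gripper_force: 60.5
```

arm_command(motion=[{"x": 0.0101,"y": 0,"z": 0.0103,"wx": 0,"wy": 0,"wz": 0,"gripper": 0},{"x": 0.0111,"y": 0,"z": 0.0091,"wx": 0,"wy": 0,"wz": 0,"gripper": 0},{"x": 0.012,"y": 0,"z": 0.0081,"wx": 0,"wy": 0,"wz": 0,"gripper": 0},{"x": 0.0127,"y": 0,"z": 0.0067,"wx": 0,"wy": 0,"wz": 0,"gripper": 0},{"x": 0.0133,"y": 0,"z": 0.0055,"wx": 0,"wy": 0,"wz": 0,"gripper": 0},{"x": 0.0138,"y": 0,"z": 0.0042,"wx": 0,"wy": 0,"wz": 0,"gripper": 0},{"x": 0,"y": 0,"z": 0,"wx": 0,"wy": 0,"wz": 0,"gripper": 0}])

```text
clock: 9.48
tool_pos: [0.6233, -0.0278, 0.2745]
tcp_rot: [0.008, 1.0, 0.0, 0.001]
wrist_force: [-0.2, 0.7, 0.3]
gripper_width: 0.0002
gripper_force: 0.0
```

arm_command(motion=[{"x": 0.0141,"y": 0,"z": 0.0027,"wx": 0,"wy": 0,"wz": 0,"gripper": 0},{"x": 0.0143,"y": 0,"z": 0.0013,"wx": 0,"wy": 0,"wz": 0,"gripper": 0},{"x": 0.0144,"y": 0,"z": -0.0002,"wx": 0,"wy": 0,"wz": 0,"gripper": 0},{"x": 0.0143,"y": 0,"z": -0.0015,"wx": 0,"wy": 0,"wz": 0,"gripper": 0},{"x": 0.0141,"y": 0,"z": -0.003,"wx": 0,"wy": 0,"wz": 0,"gripper": 0},{"x": 0,"y": 0,"z": 0,"wx": 0,"wy": 0,"wz": 0,"gripper": 0},{"x": 0,"y": 0,"z": 0,"wx": 0,"wy": 0,"wz": 0,"gripper": 0}])

```text
clock: 10.07
tool_pos: [0.6919, -0.028, 0.2725]
tcp_rot: [0.008, 1.0, -0.0, -0.001]
wrist_force: [-0.9, -0.6, -0.5]
gripper_width: -0.0
gripper_force: 0.0
```

The ball slipped out between 0.5 and 1.1 rad, and the lid should have stayed where it was left. I'll lift clear and measure the lid angle from the knobs.

arm_command(motion=[{"x": 0,"y": 0,"z": 0.035,"wx": 0,"wy": 0,"wz": 0,"gripper": 0},{"x": 0,"y": 0,"z": 0.04,"wx": 0,"wy": 0,"wz": 0,"gripper": 0},{"x": 0,"y": 0,"z": 0.03,"wx": 0,"wy": 0,"wz": 0,"gripper": 0},{"x": -0.04,"y": 0,"z": 0,"wx": 0,"wy": 0,"wz": 0,"gripper": 0},{"x": -0.04,"y": 0,"z": 0,"wx": 0,"wy": 0,"wz": 0,"gripper": 0},{"x": -0.04,"y": 0,"z": 0,"wx": 0,"wy": 0,"wz": 0,"gripper": 0},{"x": -0.04,"y": 0,"z": 0,"wx": 0,"wy": 0,"wz": 0,"gripper": 0},{"x": -0.04,"y": 0,"z": 0,"wx": 0,"wy": 0,"wz": 0,"gripper": 0},{"x": -0.02,"y": 0,"z": 0,"wx": 0,"wy": 0,"wz": 0,"gripper": 0},{"x": 0,"y": 0,"z": 0,"wx": 0,"wy": 0,"wz": 0,"gripper": 0}])

```text
clock: 10.9
tool_pos: [0.4675, -0.0286, 0.3791]
tcp_rot: [0.008, 1.0, 0.001, 0.0]
wrist_force: [1.4, -0.0, 1.0]
gripper_width: -0.0001
gripper_force: 0.0
```

```bash
python3 - <<'E'
from h import *
o=get_obs();print(o["clock"],o["tool_pos"])
ims={}
for n in("scene","top","wrist"):
    c=camera_model(n);im=grab_frame(n);ims[n]=im;cv2.imwrite(f"pics/{n}7.png",im[:,:,::-1])
    m=(im.max(2)<50)
    print(n,"blobs",[b for b in blobs(m,25,3000) if .6<b[1][2]/b[1][3]<1.6 and b[1][4]>.6*b[1][2]*b[1][3]])
    for f in(0,.4,.6,.8,1,1.2,1.4,1.6):
        P=lambda y:np.array([.655-.144*np.cos(.23+f),y,.137+.144*np.sin(.23+f)])
        print(f,proj(c,P(.1417)).round(),proj(c,P(-.028)).round())
E
```

```text
10.9 [ 0.46754462 -0.02862187  0.37913501]
scene blobs [(array([294.9, 130.5]), [289, 127, 12, 8, 58]), (array([121.8, 241.2]), [118, 237, 9, 10, 61])]
0 [279. 162.] [322. 186.]
0.4 [286. 142.] [330. 164.]
0.6 [291. 133.] [336. 154.]
0.8 [298. 124.] [343. 145.]
1 [305. 118.] [350. 137.]
1.2 [313. 113.] [358. 132.]
1.4 [321. 110.] [366. 128.]
1.6 [328. 109.] [374. 127.]
top blobs [(array([249. ,  22.1]), [229, 0, 37, 48, 1295]), (array([377. ,   2.9]), [374, 0, 7, 7, 37]), (array([379.6,  24.5]), [375, 19, 12, 10, 84]), (array([279.9,  46. ]), [267, 29, 29, 38, 853]), (array([313.3,  33.5]), [307, 30, 13, 9, 94]), (array([324.4,  31.8]), [322, 30, 7, 5, 28]), (array([330.6,  41.5]), [326, 36, 10, 12, 73]), (array([210.1,  69.4]), [197, 48, 27, 40, 765]), (array([251.5, 161.5]), [246, 156, 11, 12, 82]), (array([ 16.4, 380.7]), [0, 355, 35, 45, 1124])]
0 [254. 189.] [324. 190.]
0.4 [252. 176.] [325. 177.]
0.6 [251. 167.] [325. 167.]
0.8 [250. 155.] [325. 156.]
1 [249. 143.] [325. 143.]
1.2 [249. 130.] [326. 130.]
1.4 [250. 117.] [326. 117.]
1.6 [250. 105.] [326. 106.]
wrist blobs [(array([631.3, 336.2]), [621, 332, 19, 12, 148]), (array([612.1, 379. ]), [580, 353, 60, 47, 1709])]
0 [473. 202.] [320. 204.]
0.4 [494. 243.] [320. 245.]
0.6 [502. 272.] [321. 274.]
0.8 [508. 304.] [321. 307.]
1 [511. 337.] [322. 340.]
1.2 [510. 368.] [322. 370.]
1.4 [505. 393.] [323. 395.]
1.6 [498. 411.] [323. 413.]
```

The left knob is at top (251.5,161.5) and scene (295,130.5), so the lid stands at about 0.7 rad with its edge at (0.529, 0.243). I'll tilt the shut fingers forward, go down in front of the edge and push it up and back.

arm_command(motion=[{"x": 0,"y": 0,"z": -0.02,"wx": 0,"wy": -7,"wz": 0,"gripper": 0},{"x": 0,"y": 0,"z": -0.03,"wx": 0,"wy": -7,"wz": 0,"gripper": 0},{"x": 0,"y": 0,"z": -0.03,"wx": 0,"wy": -7,"wz": 0,"gripper": 0},{"x": 0,"y": 0,"z": -0.03,"wx": 0,"wy": -7,"wz": 0,"gripper": 0},{"x": 0.01,"y": 0,"z": -0.02,"wx": 0,"wy": 0,"wz": 0,"gripper": 0},{"x": 0.01,"y": 0,"z": -0.014,"wx": 0,"wy": 0,"wz": 0,"gripper": 0},{"x": 0.01,"y": 0,"z": 0,"wx": 0,"wy": 0,"wz": 0,"gripper": 0},{"x": 0,"y": 0,"z": 0,"wx": 0,"wy": 0,"wz": 0,"gripper": 0},{"x": 0,"y": 0,"z": 0,"wx": 0,"wy": 0,"wz": 0,"gripper": 0}])

```text
clock: 11.8
tool_pos: [0.5055, -0.0294, 0.2505]
tcp_rot: [0.009, 0.978, -0.0, 0.209]
wrist_force: [-0.3, 0.1, 0.8]
gripper_width: -0.0002
gripper_force: 0.0
```

arm_command(motion=[{"x": 0.0115,"y": 0,"z": 0.003,"wx": 0,"wy": 0,"wz": 0,"gripper": 0},{"x": 0.0115,"y": 0,"z": 0.007,"wx": 0,"wy": 0,"wz": 0,"gripper": 0},{"x": 0.0115,"y": 0,"z": 0.005,"wx": 0,"wy": 0,"wz": 0,"gripper": 0},{"x": 0.0115,"y": 0,"z": 0.005,"wx": 0,"wy": 0,"wz": 0,"gripper": 0},{"x": 0.014,"y": 0,"z": 0.008,"wx": 0,"wy": 0,"wz": 0,"gripper": 0},{"x": 0.014,"y": 0,"z": 0.007,"wx": 0,"wy": 0,"wz": 0,"gripper": 0},{"x": 0,"y": 0,"z": 0,"wx": 0,"wy": 0,"wz": 0,"gripper": 0}])

```text
clock: 12.38
tool_pos: [0.5817, -0.0295, 0.2891]
tcp_rot: [0.009, 0.977, 0.0, 0.212]
wrist_force: [-3.2, -0.5, 10.6]
gripper_width: 0.0005
gripper_force: 6.1
```

```bash
cat > lid.py <<'E'
from h import *
o=get_obs();print(o["clock"],o["tool_pos"],o["wrist_force"])
for n,X0 in(("scene",.1417),("top",.1417)):
    c=camera_model(n);im=grab_frame(n);cv2.imwrite(f"pics/{n}8.png",im[:,:,::-1])
    P=lambda f,y:proj(c,np.array([.655-.144*np.cos(.23+f),y,.137+.144*np.sin(.23+f)]))
    fs=np.linspace(0,1.75,71)
    for y in(.1417,-.028):
        B=[b for b in blobs(im.max(2)<65,15,3000)]
        k=[(round(float(min(np.linalg.norm(P(f,y)-b[0]) for f in fs)),1),round(float(fs[np.argmin([np.linalg.norm(P(f,y)-b[0]) for f in fs])]),2),b[0].tolist(),b[1]) for b in B]
        print(n,y,[x for x in sorted(k,key=lambda x:x[0])[:3] if x[0]<6])
E
python3 lid.py
```

```text
12.3833 [ 0.58174153 -0.02947659  0.28908305] [-3.24568725 -0.47009963 10.63149908]
scene 0.1417 [(5.4, 0.4, [280.9, 139.5], [271, 127, 23, 24, 255])]
scene -0.028 []
top 0.1417 [(1.0, 0.93, [250.6, 147.4], [245, 142, 12, 12, 105])]
top -0.028 [(1.6, 0.88, [326.8, 151.7], [301, 143, 56, 19, 196])]
```

The lid is at about 0.93 rad, but the finger now sits on the knob side of it. I'll back out over the edge and come in again in front of and below it.

arm_command(motion=[{"x": 0,"y": 0,"z": 0.03,"wx": 0,"wy": 0,"wz": 0,"gripper": 0},{"x": -0.01,"y": 0,"z": 0.03,"wx": 0,"wy": 0,"wz": 0,"gripper": 0},{"x": -0.035,"y": 0,"z": 0,"wx": 0,"wy": 0,"wz": 0,"gripper": 0},{"x": -0.035,"y": 0,"z": 0,"wx": 0,"wy": 0,"wz": 0,"gripper": 0},{"x": -0.02,"y": 0,"z": -0.02,"wx": 0,"wy": 0,"wz": 0,"gripper": 0},{"x": 0,"y": 0,"z": -0.035,"wx": 0,"wy": 0,"wz": 0,"gripper": 0},{"x": 0,"y": 0,"z": -0.035,"wx": 0,"wy": 0,"wz": 0,"gripper": 0},{"x": 0,"y": 0,"z": -0.005,"wx": 0,"wy": 0,"wz": 0,"gripper": 0},{"x": 0,"y": 0,"z": 0,"wx": 0,"wy": 0,"wz": 0,"gripper": 0},{"x": 0,"y": 0,"z": 0,"wx": 0,"wy": 0,"wz": 0,"gripper": 0},{"x": 0,"y": 0,"z": 0,"wx": 0,"wy": 0,"wz": 0,"gripper": 0}])

```text
clock: 13.4
tool_pos: [0.4798, -0.0293, 0.2521]
tcp_rot: [0.009, 0.978, -0.0, 0.21]
wrist_force: [0.3, 0.1, 0.4]
gripper_width: 0.0001
gripper_force: 0.0
```

```bash
python3 lid.py
```

```text
13.4 [ 0.47979208 -0.02931045  0.2521333 ] [0.31757154 0.14113516 0.38097738]
scene 0.1417 []
scene -0.028 [(1.3, 0.9, [345.1, 140.4], [334, 133, 21, 18, 152])]
top 0.1417 [(1.1, 0.93, [250.7, 147.8], [245, 142, 12, 13, 109])]
top -0.028 [(1.1, 0.9, [326.4, 149.0], [321, 143, 12, 13, 106])]
```

arm_command(motion=[{"x": 0.016,"y": 0,"z": -0.002,"wx": 0,"wy": 0,"wz": 0,"gripper": 0},{"x": 0.016,"y": 0,"z": 0,"wx": 0,"wy": 0,"wz": 0,"gripper": 0},{"x": 0.016,"y": 0,"z": 0,"wx": 0,"wy": 0,"wz": 0,"gripper": 0},{"x": 0.014,"y": 0,"z": 0,"wx": 0,"wy": 0,"wz": 0,"gripper": 0},{"x": 0.012,"y": 0,"z": 0.004,"wx": 0,"wy": 0,"wz": 0,"gripper": 0},{"x": 0.012,"y": 0,"z": 0.004,"wx": 0,"wy": 0,"wz": 0,"gripper": 0},{"x": 0.012,"y": 0,"z": 0.004,"wx": 0,"wy": 0,"wz": 0,"gripper": 0},{"x": 0.012,"y": 0,"z": 0.004,"wx": 0,"wy": 0,"wz": 0,"gripper": 0},{"x": 0.012,"y": 0,"z": 0.003,"wx": 0,"wy": 0,"wz": 0,"gripper": 0},{"x": 0,"y": 0,"z": 0,"wx": 0,"wy": 0,"wz": 0,"gripper": 0}])

```text
clock: 14.33
tool_pos: [0.6023, -0.0292, 0.2683]
tcp_rot: [0.009, 0.978, -0.0, 0.21]
wrist_force: [-0.4, 0.0, -0.9]
gripper_width: 0.0004
gripper_force: 0.0
```

```bash
python3 lid.py
```

```text
14.3333 [ 0.60226424 -0.02922732  0.26830645] [-0.42803921  0.01260912 -0.9135613 ]
scene 0.1417 [(4.1, 0.45, [283.4, 137.4], [271, 123, 25, 28, 405])]
scene -0.028 []
top 0.1417 [(1.2, 1.3, [250.6, 123.4], [245, 118, 12, 12, 110]), (5.8, 0.25, [258.5, 181.6], [228, 181, 69, 3, 114])]
top -0.028 [(1.5, 1.28, [326.9, 124.6], [322, 119, 11, 12, 97])]
```

arm_command(motion=[{"x": 0.012,"y": 0,"z": 0.003,"wx": 0,"wy": 0,"wz": 0,"gripper": 0},{"x": 0.012,"y": 0,"z": 0.003,"wx": 0,"wy": 0,"wz": 0,"gripper": 0},{"x": 0.012,"y": 0,"z": 0.002,"wx": 0,"wy": 0,"wz": 0,"gripper": 0},{"x": 0.006,"y": 0,"z": 0.0,"wx": 0,"wy": 0,"wz": 0,"gripper": 0},{"x": 0,"y": 0,"z": 0,"wx": 0,"wy": 0,"wz": 0,"gripper": 0},{"x": 0,"y": 0,"z": 0,"wx": 0,"wy": 0,"wz": 0,"gripper": 0},{"x": 0,"y": 0,"z": 0,"wx": 0,"wy": 0,"wz": 0,"gripper": 0},{"x": 0,"y": 0,"z": 0,"wx": 0,"wy": 0,"wz": 0,"gripper": 0}])

```text
clock: 15.1
tool_pos: [0.6417, -0.0293, 0.275]
tcp_rot: [0.009, 0.978, -0.0, 0.209]
wrist_force: [-0.9, -0.1, -0.1]
gripper_width: 0.0005
gripper_force: 0.0
```

```bash
python3 lid.py
```

```text
15.1 [ 0.6417061  -0.02931277  0.27497568] [-0.87555989 -0.07279346 -0.08885315]
scene 0.1417 [(3.0, 0.48, [285.0, 136.7], [271, 122, 26, 29, 488])]
scene -0.028 []
top 0.1417 [(5.1, 0.25, [257.8, 181.6], [228, 181, 69, 3, 109])]
top -0.028 []
```

The lid stands at about 1.6 rad: both knobs are now hidden behind it in the top view. I'll retract, set the tool upright and look down into the gap.

arm_command(motion=[{"x": -0.03,"y": 0,"z": 0,"wx": 0,"wy": 0,"wz": 0,"gripper": 0},{"x": -0.02,"y": 0.003,"z": 0,"wx": 0,"wy": 7,"wz": 0,"gripper": 0},{"x": -0.02,"y": 0.003,"z": 0,"wx": 0,"wy": 7,"wz": 0,"gripper": 0},{"x": -0.02,"y": 0.004,"z": 0,"wx": 0,"wy": 7,"wz": 0,"gripper": 0},{"x": -0.01,"y": 0.004,"z": 0,"wx": 0,"wy": 7,"wz": 0,"gripper": 50},{"x": 0,"y": 0,"z": 0,"wx": 0,"wy": 0,"wz": 0,"gripper": 100},{"x": 0,"y": 0,"z": 0,"wx": 0,"wy": 0,"wz": 0,"gripper": 100},{"x": 0,"y": 0,"z": 0,"wx": 0,"wy": 0,"wz": 0,"gripper": 100},{"x": 0,"y": 0,"z": 0,"wx": 0,"wy": 0,"wz": 0,"gripper": 100},{"x": 0,"y": 0,"z": 0,"wx": 0,"wy": 0,"wz": 0,"gripper": 100}])

```text
clock: 16.03
tool_pos: [0.5418, -0.0158, 0.2751]
tcp_rot: [0.009, 0.999, -0.002, -0.033]
wrist_force: [0.8, 0.2, -0.3]
gripper_width: 0.0721
gripper_force: 0.0
```

```bash
python3 lid.py; python3 - <<'E'
from h import *
o=get_obs();print(o["tool_pos"],o["tcp_rot"].round(4))
c=camera_model("wrist");im=grab_frame("wrist");cv2.imwrite("pics/w9.png",im[:,:,::-1])
# camera pose in tool
Rt=Ro.from_quat(o["tcp_rot"]).as_matrix();Rc=c["R"].T;pc=-Rc@c["t"];A=Rt.T@Rc;b=Rt.T@(pc-o["tool_pos"])
np.savez("hand.npz",A=A,b=b);print(b)
for n,X in(("head",[.508,-.0125,.097]),("rim",[.496,-.0125,.135]),("till",[.548,-.0125,.112])):print(n,proj(c,np.array(X)).round(1))
# nuts from w2
def cam(q,p):
    R=Ro.from_quat(q).as_matrix();Rc=R@A;t=p+R@b;return dict(camera_matrix=c["camera_matrix"],R=Rc.T,t=-Rc.T@t)
c2=cam([.009,1,-.001,.001],np.array([.55115,.05687,.16124]))
for p in((195,100),(451,95)):
    o_,d=ray(c2,p);print("nut",onz(c2,p,.097).round(4),(o_+d*(.478-o_[0])/d[0]).round(4))
p=proj(c,np.array([.508,-.0125,.097])).astype(int);v0=max(0,p[1]-100);cr=im[v0:v0+200,max(0,p[0]-130):p[0]+130];print("crop",v0,p[0]-130)
cv2.imwrite("pics/w9c.png",cv2.resize(cr,None,fx=3,fy=3,interpolation=2)[:,:,::-1])
E
```

```text
16.0333 [ 0.54178303 -0.01579875  0.27506463] [ 0.80125379  0.15896657 -0.25117892]
scene 0.1417 [(3.1, 0.48, [284.9, 136.8], [271, 123, 26, 28, 474])]
scene -0.028 []
top 0.1417 [(1.8, 0.28, [254.4, 181.6], [228, 181, 58, 2, 101])]
top -0.028 []
[ 0.54182452 -0.01563088  0.27510465] [ 0.009   0.9994 -0.0023 -0.0334]
[ 0.08089844 -0.00015256 -0.13264771]
head [322.8 150.8]
rim [322.9 141.9]
till [323.6 195.1]
nut [ 0.4768 -0.0135  0.097 ] [ 0.478  -0.0267  0.0609]
nut [0.4767 0.1334 0.097 ] [0.478  0.1484 0.0579]
crop 50 192
```

View pics/w9c.png

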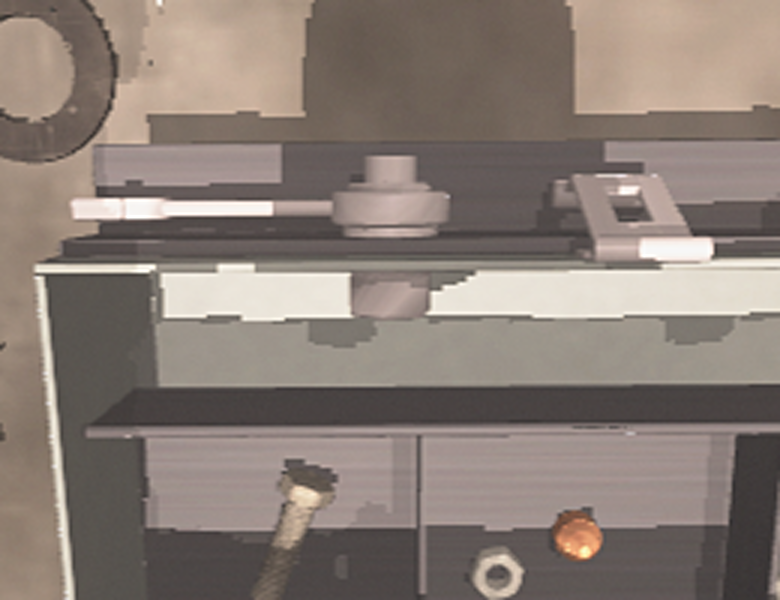

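The crop shows the hexagon head behind the wall at crop (391,294), which is pixel (322.3,148) against a predicted (322.8,150.8). It also shows the spanner at (200,208) and the hasp hanging at (650,215). So the head is at y = -0.0127 and x about 0.507. I'll straighten the tool, tilt it 9.2 degrees about x to match the flats, and descend.

arm_command(motion=[{"x": -0.01,"y": 0.001,"z": -0.02,"wx": 0,"wy": -3.8,"wz": 0,"gripper": 65},{"x": -0.01,"y": 0.001,"z": -0.025,"wx": 4.6,"wy": 0,"wz": 0,"gripper": 65},{"x": -0.01,"y": 0.002,"z": -0.025,"wx": 4.6,"wy": 0,"wz": 0,"gripper": 65},{"x": 0,"y": 0,"z": -0.025,"wx": 0,"wy": 0,"wz": 0,"gripper": 65},{"x": 0,"y": 0,"z": -0.015,"wx": 0,"wy": 0,"wz": 0,"gripper": 65},{"x": 0,"y": 0,"z": 0,"wx": 0,"wy": 0,"wz": 0,"gripper": 65},{"x": 0,"y": 0,"z": 0,"wx": 0,"wy": 0,"wz": 0,"gripper": 65},{"x": 0,"y": 0,"z": 0,"wx": 0,"wy": 0,"wz": 0,"gripper": 65}])

```text
clock: 16.85
tool_pos: [0.5129, -0.0113, 0.1658]
tcp_rot: [0.009, 0.997, 0.078, -0.001]
wrist_force: [-0.3, -0.6, 0.8]
gripper_width: 0.0552
gripper_force: 0.0
```

```bash
python3 - <<'E'
from h import *
o=get_obs();print(o["clock"],o["tool_pos"],o["gripper_width"]);print(Ro.from_quat(o["tcp_rot"]).as_matrix().round(3))
c=camera_model("wrist");im=grab_frame("wrist");cv2.imwrite("pics/w10.png",im[:,:,::-1])
for n,X in(("headback_top",[.5145,-.0127,.109]),("rim_in",[.497,-.0127,.135]),("till",[.546,-.0127,.112])):
    p=proj(c,np.array(X));print(n,p.round(1))
u=int(p[0]);print([(v,int(im[v,u].mean())) for v in range(60,260,3)])
p=proj(c,np.array([.512,-.0127,.109]));v=int(p[1]);print(v,[(x,int(im[v,x].mean())) for x in range(int(p[0])-40,int(p[0])+40,3)])
E
```

```text
16.85 [ 0.51287242 -0.01128472  0.16582951] 0.0552116747674506
[[-1.     0.017 -0.   ]
 [ 0.017  0.988  0.156]
 [ 0.003  0.156 -0.988]]
headback_top [302.7 225.7]
rim_in [306.9 214.7]
till [304.9 272.4]
[(60, 114), (63, 115), (66, 116), (69, 113), (72, 114), (75, 115), (78, 114), (81, 113), (84, 113), (87, 112), (90, 111), (93, 110), (96, 111), (99, 110), (102, 108), (105, 110), (108, 108), (111, 109), (114, 111), (117, 113), (120, 111), (123, 111), (126, 85), (129, 105), (132, 100), (135, 103), (138, 113), (141, 145), (144, 188), (147, 188), (150, 187), (153, 189), (156, 161), (159, 176), (162, 119), (165, 202), (168, 195), (171, 196), (174, 196), (177, 194), (180, 193), (183, 194), (186, 102), (189, 104), (192, 90), (195, 113), (198, 113), (201, 109), (204, 111), (207, 161), (210, 139), (213, 187), (216, 187), (219, 172), (222, 166), (225, 128), (228, 126), (231, 80), (234, 68), (237, 70), (240, 69), (243, 68), (246, 68), (249, 67), (252, 69), (255, 68), (258, 68)]
221 [(262, 165), (265, 165), (268, 165), (271, 166), (274, 126), (277, 128), (280, 129), (283, 128), (286, 128), (289, 127), (292, 133), (295, 151), (298, 180), (301, 156), (304, 147), (307, 165), (310, 163), (313, 163), (316, 165), (319, 167), (322, 125), (325, 126), (328, 126), (331, 164), (334, 163), (337, 123), (340, 124)]
```

arm_command(motion=[{"x": -0.0015,"y": 0,"z": -0.015,"wx": 0,"wy": 0,"wz": 0,"gripper": 65},{"x": 0,"y": 0,"z": -0.015,"wx": 0,"wy": 0,"wz": 0,"gripper": 65},{"x": 0,"y": 0,"z": -0.015,"wx": 0,"wy": 0,"wz": 0,"gripper": 65},{"x": 0,"y": 0,"z": -0.012,"wx": 0,"wy": 0,"wz": 0,"gripper": 65},{"x": 0,"y": 0,"z": -0.01,"wx": 0,"wy": 0,"wz": 0,"gripper": 65},{"x": 0,"y": 0,"z": -0.005,"wx": 0,"wy": 0,"wz": 0,"gripper": 65},{"x": 0,"y": 0,"z": 0,"wx": 0,"wy": 0,"wz": 0,"gripper": 65},{"x": 0,"y": 0,"z": 0,"wx": 0,"wy": 0,"wz": 0,"gripper": 65}])

```text
clock: 17.57
tool_pos: [0.511, -0.0113, 0.0932]
tcp_rot: [0.009, 0.997, 0.078, -0.001]
wrist_force: [-0.9, 0.2, 0.5]
gripper_width: 0.0553
gripper_force: 0.0
```

Free of contact at depth, so I'll close.

arm_command(motion=[{"x": 0,"y": 0,"z": 0,"wx": 0,"wy": 0,"wz": 0,"gripper": 0},{"x": 0,"y": 0,"z": 0,"wx": 0,"wy": 0,"wz": 0,"gripper": 0},{"x": 0,"y": 0,"z": 0,"wx": 0,"wy": 0,"wz": 0,"gripper": 0},{"x": 0,"y": 0,"z": 0,"wx": 0,"wy": 0,"wz": 0,"gripper": 0},{"x": 0,"y": 0,"z": 0,"wx": 0,"wy": 0,"wz": 0,"gripper": 0},{"x": 0,"y": 0,"z": 0,"wx": 0,"wy": 0,"wz": 0,"gripper": 0},{"x": 0,"y": 0,"z": 0,"wx": 0,"wy": 0,"wz": 0,"gripper": 0}])

```text
clock: 18.15
tool_pos: [0.5111, -0.0129, 0.0936]
tcp_rot: [0.009, 0.997, 0.077, -0.001]
wrist_force: [-1.0, -5.0, 5.4]
gripper_width: 0.0242
gripper_force: 58.4
```

The width reads 24.2 mm, the size across the flats, so the grip is square. Now I'll turn back 9.2 degrees, with reference pictures before and after.

```bash
python3 - <<'E'
from h import *
for n in("scene","top","wrist"): cv2.imwrite(f"pics/{n}_b.png",grab_frame(n)[:,:,::-1])
E
```

arm_command(motion=[{"x": 0,"y": -0.001,"z": 0,"wx": -1.5,"wy": 0,"wz": 0,"gripper": 0},{"x": 0,"y": -0.001,"z": 0,"wx": -2,"wy": 0,"wz": 0,"gripper": 0},{"x": 0,"y": 0,"z": 0,"wx": -2,"wy": 0,"wz": 0,"gripper": 0},{"x": 0,"y": 0,"z": 0,"wx": -2,"wy": 0,"wz": 0,"gripper": 0},{"x": 0,"y": 0,"z": 0,"wx": -1.5,"wy": 0,"wz": 0,"gripper": 0},{"x": 0,"y": 0,"z": 0,"wx": 0,"wy": 0,"wz": 0,"gripper": 0},{"x": 0,"y": 0,"z": 0,"wx": 0,"wy": 0,"wz": 0,"gripper": 0},{"x": 0,"y": 0,"z": 0,"wx": 0,"wy": 0,"wz": 0,"gripper": 0}])

```text
clock: 18.97
tool_pos: [0.5111, -0.0135, 0.0936]
tcp_rot: [0.009, 1.0, -0.0, -0.0]
wrist_force: [-1.6, -0.7, 5.7]
gripper_width: 0.0241
gripper_force: 59.5
```

```bash
python3 - <<'E'
from h import *
o=get_obs();print(o["tool_pos"],o["wrist_force"],o["gripper_width"],o["gripper_force"]);print(Ro.from_quat(o["tcp_rot"]).as_matrix()[:,1].round(4))
c=camera_model("scene");a=grab_frame("scene");cv2.imwrite("pics/scene_a.png",a[:,:,::-1]);b=cv2.imread("pics/scene_b.png")[:,:,::-1]
# spanner: bright pixels on the front face right of nut
P=lambda r,th:proj(c,np.array([.475,-.0127-r*np.cos(th),.097-r*np.sin(th)]))
print("pred level",[P(r,0).round(1).tolist() for r in(.02,.05,.08,.105)]);print("pred sag",[P(r,.16).round(1).tolist() for r in(.02,.05,.08,.105)])
for nm,im in(("before",b),("after",a)):
    for r in(.03,.045,.06,.075,.09,.1):
        p=P(r,.08);col=im[int(p[1])-12:int(p[1])+13,int(round(p[0]))].astype(int).mean(1);w=np.clip(col-120,0,None)
        rows=np.arange(25)+int(p[1])-12
        print(nm,r,(w*rows).sum()/max(w.sum(),1), [round(P(r,t)[1],1) for t in(0,.16)])
E
```

```text
[ 0.51110817 -0.01347594  0.0935892 ] [-1.59313052 -0.65349987  5.71337096] 0.0240741594908718 59.50765013694763
[ 1.780e-02  9.998e-01 -7.000e-04]
pred level [[311.3, 217.9], [319.5, 223.1], [327.9, 228.4], [335.2, 233.0]]
pred sag [[311.2, 218.9], [319.3, 225.7], [327.5, 232.6], [334.6, 238.5]]
before 0.03 218.64882943143814 [np.float64(219.6), np.float64(221.2)]
before 0.045 222.01898734177215 [np.float64(222.2), np.float64(224.5)]
before 0.06 225.47477744807122 [np.float64(224.9), np.float64(227.9)]
before 0.075 230.2391713747646 [np.float64(227.5), np.float64(231.4)]
before 0.09 233.30809399477803 [np.float64(230.3), np.float64(234.9)]
before 0.1 235.67700987306065 [np.float64(232.1), np.float64(237.3)]
after 0.03 217.27490039840637 [np.float64(219.6), np.float64(221.2)]
after 0.045 223.61581920903956 [np.float64(222.2), np.float64(224.5)]
after 0.06 224.952023988006 [np.float64(224.9), np.float64(227.9)]
after 0.075 226.9815100154083 [np.float64(227.5), np.float64(231.4)]
after 0.09 227.26801959412177 [np.float64(230.3), np.float64(234.9)]
after 0.1 229.16826568265685 [np.float64(232.1), np.float64(237.3)]
```

```bash
python3 - <<'E'
from h import *
c=camera_model("scene");K=6
g=lambda f:cv2.resize(cv2.imread(f)[205:255,295:350].mean(2).astype(np.float32),None,fx=K,fy=K,interpolation=2)
b,a=g("pics/scene_b.png"),g("pics/scene_a.png");z=g("pics/scene0.png")
P=lambda r,th:proj(c,np.array([.475,-.0127-r*np.cos(th),.097-r*np.sin(th)]))
for r in(.075,.09,.1):
    p=(P(r,.16)-[295,205]-[0,1.5])*K;x,y=p.astype(int);h=5*K
    T=b[y-h:y+h,x-h:x+h]
    for nm,im in(("start",z),("after",a)):
        m=cv2.matchTemplate(im,T,cv2.TM_CCOEFF_NORMED);_,v,_,l=cv2.minMaxLoc(m)
        print(r,nm,v,((np.array(l)-[x-h,y-h])/K).round(2),"expected for -0.16",(P(r,0)-P(r,.16)).round(2),"for -.23",(P(r,-.07)-P(r,.16)).round(2))
for n,im in(("before",b),("after",a)):
    m=(im>165).astype(np.uint8);print(n,[(q[0]/K+[295,205],(np.array(q[1])/K).round(1)) for q in blobs(m,300,90000)])
E
```

```text
0.075 start 0.9448014497756958 [-0.17 -0.5 ] expected for -0.16 [ 0.34 -3.88] for -.23 [ 0.31 -5.71]
0.075 after 0.8905182480812073 [-0.83 -4.33] expected for -0.16 [ 0.34 -3.88] for -.23 [ 0.31 -5.71]
0.09 start 0.7914239764213562 [ 0.33 -0.33] expected for -0.16 [ 0.44 -4.67] for -.23 [ 0.42 -6.87]
0.09 after 0.8542435765266418 [  1.83 -18.67] expected for -0.16 [ 0.44 -4.67] for -.23 [ 0.42 -6.87]
0.1 start 0.8223645687103271 [0.33 0.  ] expected for -0.16 [ 0.51 -5.2 ] for -.23 [ 0.51 -7.66]
0.1 after 0.8432342410087585 [ 0.83 -4.5 ] expected for -0.16 [ 0.51 -5.2 ] for -.23 [ 0.51 -7.66]
before [(array([309.13333333, 210.46666667]), array([10.8,  2.8,  5.8,  5.8, 97.5])), (array([345.65      , 212.86666667]), array([45.8,  5.2,  9.2,  5.3, 80.5])), (array([331.13333333, 231.2       ]), array([33.5, 24.5,  4.8,  3.8, 56.8])), (array([345.        , 252.38333333]), array([ 40.5,  43.3,  14.5,   6.7, 335.2]))]
after [(array([309.        , 210.36666667]), array([10.5,  3. ,  6. ,  5.5, 94. ])), (array([345.65      , 212.86666667]), array([46. ,  5.2,  9. ,  5.3, 78.2])), (array([328.06666667, 225.38333333]), array([ 22.3,  14.7,  18.8,  11. , 294.5])), (array([344.98333333, 252.38333333]), array([ 40.5,  43.3,  14.5,   6.7, 334.5]))]
```

The tail rose 4.3–4.5 px against the 3.9–5.2 px expected, so the spanner is level to within about 0.02 rad. One check of the lid and the hasp before handing in.

```bash
python3 - <<'E'
from h import *
o=get_obs();print(o["clock"],o["gripper_force"],o["joint_velocities"].round(3).max())
c=camera_model("scene");im=grab_frame("scene").astype(int)
E=lambda f,y:proj(c,np.array([.655-.165*np.cos(f),y,.137+.165*np.sin(f)]))
# right front corner of lid (y=-.115): where do bright lid pixels end?
for f in(1.2,1.35,1.5,1.6,1.7):print(f,E(f,-.113).round(1),E(f,.0).round(1))
x0,y0=E(1.55,-.113);b=im[int(y0)-20:int(y0)+30:2,int(x0)-30:int(x0)+24:2].mean(2).astype(int)
print(int(x0)-30,int(y0)-20);print("\n".join(" ".join(f"{v:3d}" for v in r) for r in b))
z=cv2.imread("pics/s5.png")[:,:,::-1].astype(int);print("hasp diff vs hanging",np.abs(im-z)[195:214,278:294].mean())
E
```

```text
19.0167 59.5097690820694 0.006
1.2 [373.5 142.9] [339.1 128.2]
1.35 [380.6 137.2] [346. 123.]
1.5 [387.7 132.9] [353.  119.1]
1.6 [392.3 130.9] [357.6 117.3]
1.7 [396.7 129.6] [362.1 116.2]
359 111
 55  46  44  52  48  49  49  49  49  52  47  51  48  48  55  62  60  87  74  88  69  64  67  67  65  69  66
 71  78  66  53  42  46  48  49  47  48  51  50  52  52  50  50  48  53  61 116 131  81  75  67  64  66  65
 42  50  68  83  76  56  45  44  47  47  50  50  55  50  52  58  54  51  47  48  64  79  81  82  74  67  68
 89  48  46  48  52  73  83  75  52  48  43  52  52  51  53  52  49  49  47  49  47  49  43  49  60  69  80
211 177 127  55  39  45  53  61  73  78  65  57  50  48  48  50  53  50  48  51  52  52  50  47  48  47  49
156 200 218 198 155  93  37  43  50  53  67  80  74  61  50  51  52  49  48  47  52  51  50  51  48  48  45
117 121 137 180 216 213 180 133  83  50  45  49  63  72  80  69  58  46  49  47  53  50  47  53  54  56  51
119 120 115 116 127 157 203 222 202 157  94  41  37  45  55  64  81  89  65  49  43  47  54  49  49  48  48
117 118 118 116 118 117 120 143 182 21
[... 1137 characters left out ...]
  98  97  82
125 125 123 123 125 123 122 122 121 121 122 125 124 123 125 124 100  51  53  53  53  66  87  98  96  94  83
123 125 123 124 126 122 122 122 122 123 122 122 122 125 125 121  94  52  57  58  50  49  49  57  79 102  89
125 125 124 123 122 124 124 122 122 121 123 122 122 122 122 120  87  52  60  59  52  54  51  50  55  60  67
126 125 123 123 124 124 123 123 123 121 121 121 121 121 122 119  78  55  55  55  54  52  49  47  57  63  59
126 124 123 123 122 122 123 122 123 122 121 122 121 123 122 118  71  52  54  53  53  58  70  68  57  60  64
124 126 124 124 122 120 123 122 122 121 122 123 122 121 119 117  69  54  51  55  59  68  68  68  74  68  66
hasp diff vs hanging 28.222587719298247
```

```bash
python3 -c "
from bench import *
print(hand_in())"
```

```text
the job is handed in; nothing more can be done
None
```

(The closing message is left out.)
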